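# Close the articulator with the wax dentures

## Robot

A 6-joint arm with a two-finger parallel gripper is mounted at the origin on the work surface. World frame = base frame: x ahead of the robot, y to its left, z up, the work surface at z = 0. Lengths are in m, angles in rad, forces in N, time in s.
With the tool pointing down it reaches from about 0.3 to 0.775 m from the base axis. Payload 14.6 kg.
Tool frame: the origin (TCP) lies at the very end of the fingers, on their centre line; the grasp point (between the pads) lies 19 mm behind it; x points along the fingers, z is the direction in which the jaws open and shut, and the axes are right-handed (so a half turn about x gives the same grasp; the last joint's range is limited). The gripper opens to 94 mm and grips with 3 to 60 N. Pads are 16 mm wide; open, the fingers measure 119 mm over their backs; the gripper's body (75 mm by 177 mm) begins 78 mm behind the grasp point.
Start: joints at [-1.199, 0.3, 1.521, -0, 1.321, -0.067], TCP at [0.234, -0.498, 0.205] pointing down, gripper open.
Joint ranges: [-3.03, 3.03], [-0.79, 2.21], [0.23, 2.52], [-1.04, 4.18], [0, 3.07], [-2.55, 2.55]. Speed limits (rad/s): [2.22, 2.22, 2.57, 3.14, 3.14, 3.14].

## Interface

Orientations are given as [roll, pitch, yaw] about the fixed x, y, z axes, in that order (R = Rz(yaw) Ry(pitch) Rx(roll)).
In Python, from station import ctrl gives the robot as it stands. The module is installed in compiled form; this text tells all that it offers.
- The arm moves only by the tool servo_tool, never from a script. Its argument "motion" is one flat list of numbers, 4 for each row, row after row: the shift along the tool's x, y, z in mm, then the turn about the tool's x in degrees. In form: [dx, dy, dz, roll, dx, dy, dz, roll, ...]. A call has 1 to 20 rows; each row is the pose to reach, as a shift and turn from the pose commanded when the call began, along the tool's axes at that moment; what a row does not reach only later rows make up. A row lasts 1/8 s, in which the tool goes at most 62.5 mm and 10.7 degrees, less where a joint would pass 70% of its speed; a pose out of reach is approached as far as the arm can. A call with a gripper value outside its range is refused whole. "gripper" is the opening, from 0 (shut) to 1 (fully open), set as the call begins (left out, the last holds). The fingers move at their own pace and stop on an object; "force" is the grip in N (left out, the last holds). Time passes only in rows, so rows that repeat a pose let the fingers close. It gives the time, the measured TCP pose, the force and the opening at its end, in the units of the state.
- ctrl.get_obs(): the state, without advancing time (a new reading comes with each control period).
- ctrl.camera(name): name is "scene" or "top" or "wrist"; returns a dict with "color" (420x560x3 uint8, red, green, blue), "z_map" (420x560 float32, m along the optical axis (not along the pixel's ray), 0 where there is no reading), "fx", "fy", "cx", "cy" (pixels), "rvec" (rotation vector, rad) and "tvec" (3), from world to camera coordinates, as OpenCV has them. Camera axes: x right, y down, z forward; pixel columns grow to the right and rows downward; lengths in m; the calibration is good to about 2 mm. A picture is of the moment at which its call begins.
- ctrl.hand_in(): hands the job in, once; it reports no verdict.
The state is a dict: "time_s": time; "qpos": joint angles; "joint_vel": joint speeds; "tau": joint torques, N m; "ee_pos": TCP position; "eef_rot": TCP orientation; "force": force on the tool from outside, world axes, zero at the start; "moment": the same for the moment, N m; "grip_width": finger opening in m.
Only numpy, scipy, OpenCV 4.12 (cv2) and the standard library are available. Lean on these libraries where they do the work, as an engineer would, in place of code of your own. Each camera call takes 0.05 s, during which the arm holds its last target.

## Task

The articulator with the red wax dentures stands open: with the fingertips, push its raised upper metal arm gently down until it is fully closed, its front pin resting on the little black table, then withdraw. Do not snap it shut or press hard, do not touch the wax dentures, and do not lift, tip or shove the articulator. Leave the other articulator (yellow stone casts) untouched and everything else on the bench where it is.

Things in the scene. Friction and masses are not known exactly. Their poses are not given: they have to be found in the camera images.
- wax_articulator: The articulator (hinged metal jaw holder) with the red wax dentures. Loose, about 1.1 kg; aluminium lower frame on three rubber feet, 171 mm long, 126 mm wide (140 mm over the hinge screws). Origin centred underneath, on the bench; x towards its front (the pin end), z up. The black incisal table, 30 mm across, top 28 mm above the bench, stands at x = 72 mm
- wax_hinge (a point): middle of its hinge axis, at x = -60 mm, y = 0, z = 112 mm of the wax articulator (moves with the upper arm's frame: x along the arm to the front, z out of its top). The axis runs along y between two posts at y = +-52 mm that reach 125 mm above the bench
- wax_arm (a joint): opening angle of its upper arm, rad: 0 = closed, front pin on the incisal table (a hard stop) and teeth meeting; grows as the front end swings up. Starts at 0.4 to 1.1. The hinge is stiff (0.28 N m of friction): the arm stays where it is left; 1 to 3 N at the pad moves it
- wax_pad (a point): middle of the bare flat top of the arm's front end, 105 mm in front of the hinge axis and 5 mm above it (same axes as wax_hinge); 117 mm above the bench when closed. The flat is 46 mm wide, from 90 to 128 mm in front of the axis; the 7 mm pin's end stands 1 mm proud at 132 mm, a screw of 9 mm radius 7 mm proud at 52 mm
- wax_denture_upper: upper red wax denture, fixed under the upper arm; origin 60 mm in front of the hinge axis, in the arm's mid-plane; the denture hangs 27 to 47 mm below it, about 63 mm wide. Soft: not to be touched
- wax_denture_lower: lower red wax denture on the lower frame; origin coincides with the articulator's; the denture lies 46 to 66 mm above it, about 63 mm wide. Soft: not to be touched
- stone_articulator: The other articulator, of the same build and axes, with yellow stone casts on blue-grey mounts, also standing open; to be left alone. Origin centred underneath, on the bench
- stone_arm (a joint): opening angle of the other articulator's upper arm, rad, measured likewise; starts at 0.4 to 1.1
- stone_pad (a point): middle of the flat top of the other articulator's front end, 105 mm in front of its hinge axis
- plaster_cast: white plaster cast of a jaw, loose, 66 mm across and 31 mm high; origin at the centre of its underside; to be left alone
- wax_knife: orange-handled wax knife lying on the bench, 190 mm long, 11 mm thick; origin under its middle; to be left alone
- dropper_bottle: small amber bottle with a red cap, 32 mm across and 75 mm high, standing beside or between the articulators; origin at the centre of its underside; to be left alone
- tool_cup: blue-grey cup of brushes and instruments, 68 mm across, 100 mm high (170 mm with its contents); origin at the centre of its underside; to be left alone
- bunsen_burner: Bunsen burner, foot 84 mm across, 115 mm high; origin at the centre of its underside; to be left alone
- wax_pot: round grey wax heater with a steel pot of red wax, 90 mm across, 67 mm high; origin at the centre of its underside; to be left alone
Mind the look-alikes: they are no part of the job. Leave any purple look-alike of the wax_articulator alone.

How it is judged:
By the outcome, as a careful person would: the job done as asked, in the order asked, and still so for the second after the job is handed in, with the robot touching nothing.
It also fails if it takes over 32 s, if anything falls off the work surface, if the arm or the gripper's body presses on something with over 40 N, if the wrist force passes 120 N, or if a joint passes its speed limit or range.

## Working session

There is one attempt and no reset: what is moved stays moved. The work goes in short steps, Python scripts to look and compute and a tool call to move; the robot and the scene stay as the last step left them, time stands still between calls to the robot, and variables do not carry over. Pictures are saved under pics/ and viewed, and the job is handed in when it is done.

Besides the shell and the picture viewer there is one more tool, called after "Request:" by a JSON object that holds its "fn" and its "kwargs", one argument or row to a line. servo_tool: Moves the arm, as the interface text tells. Its arguments: {"type":"object","properties":{"motion":{"type":"array","items":{"type":"number"}},"gripper":{"type":"number"},"force":{"type":"number"}},"required":["motion"]}

```bash
mkdir -p pics; python3 - <<'E'
from station import ctrl
import cv2,numpy as np,pickle
o=ctrl.get_obs();print({k:np.round(v,3).tolist() for k,v in o.items()})
for n in ["scene","top","wrist"]:
    c=ctrl.camera(n);pickle.dump(c,open(f"pics/{n}0.pkl","wb"))
    cv2.imwrite(f"pics/{n}0.png",c["color"][:,:,::-1]);print(n,c["fx"],c["cx"],c["cy"],c["rvec"],c["tvec"])
E
```

```text
{'time_s': 0.0, 'qpos': [-1.199, 0.301, 1.522, -0.0, 1.321, -0.067], 'joint_vel': [0.001, 0.0, -0.0, 0.0, 0.002, 0.002], 'tau': [-0.003, -53.181, -35.274, 0.071, 0.024, -0.0], 'ee_pos': [0.234, -0.498, 0.205], 'eef_rot': [3.087, 1.57, 1.955], 'force': [-0.16, 0.273, 0.046], 'moment': [0.018, 0.066, 0.028], 'grip_width': 0.094}
scene 415.87818618937206 270.39120128331757 206.2056974314982 [ 2.19374542  1.08185436 -0.42419655] [-0.34783208 -0.24441595  1.42318267]
top 382.0449431810066 280.92062252603876 210.11526746491336 [ 2.10789178 -2.1354501   0.16805165] [0.01097507 0.5569738  1.28783061]
wrist 361.11946181232355 278.6819958430528 204.71032640076285 [-2.47588919  1.57238973  0.19313519] [-0.5495508  -0.02551459  0.38959238]
```

View pics/scene0.png

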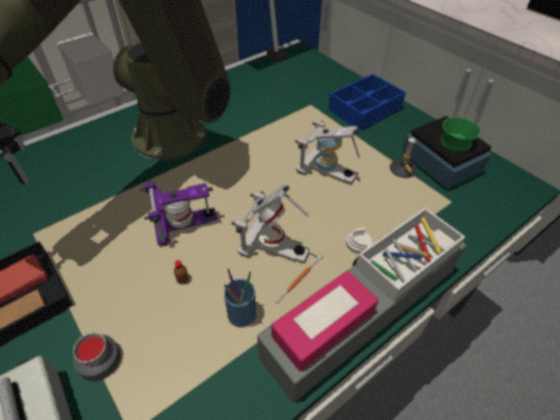

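View pics/top0.png

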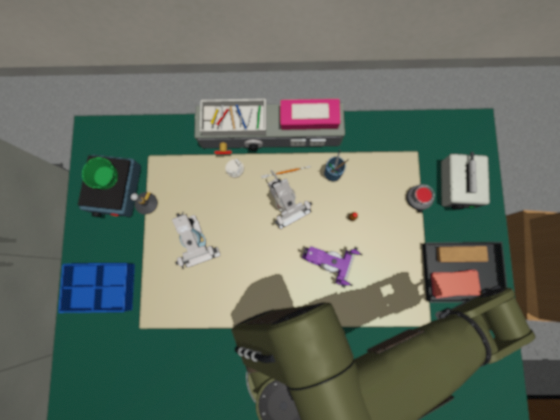

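View pics/wrist0.png

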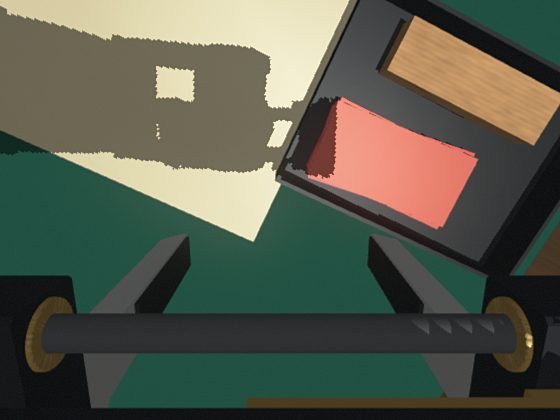

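Candidates in the scene view are a purple one at (180,210), one with red bands at (268,222), and one with blue-grey and yellow at (328,150). The middle one fits the description, and I'll confirm it in an enlarged crop.

```bash
python3 - <<'E'
import cv2
a=cv2.imread("pics/scene0.png")[110:290,215:375];cv2.imwrite("pics/cs.png",cv2.resize(a,None,fx=3.3,fy=3.3,interpolation=cv2.INTER_CUBIC))
a=cv2.imread("pics/top0.png")[150:280,160:340];cv2.imwrite("pics/ct.png",cv2.resize(a,None,fx=4.4,fy=4.4,interpolation=cv2.INTER_CUBIC))
E
```

```text
(no output)
```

View pics/cs.png

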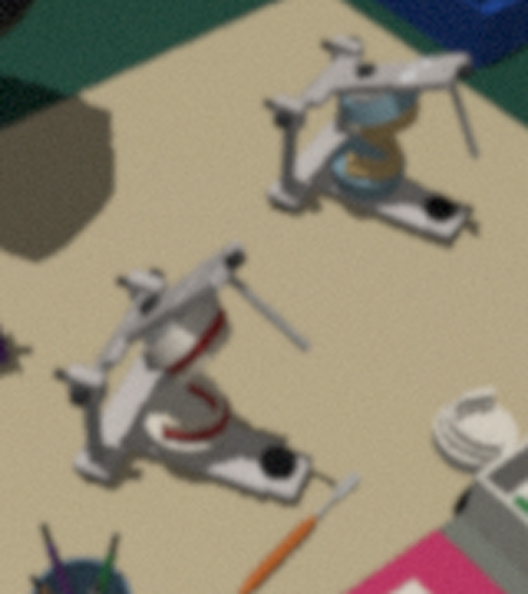

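View pics/ct.png

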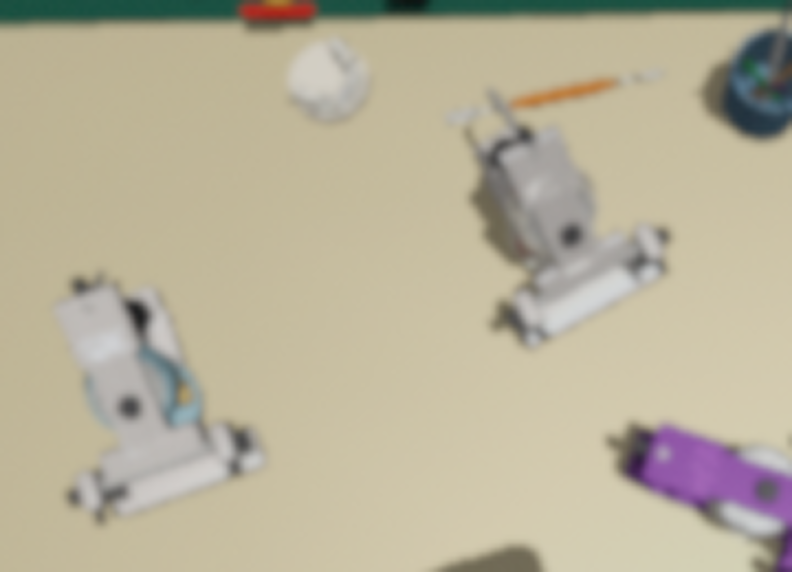

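The crop confirms it: the middle articulator has red wax bands (crop (205,345) and (200,415), raw about (277,214) and (275,236)). Next I'll locate its parts.

```bash
cat > h.py <<'E'
import numpy as np,cv2,pickle
def cloud(c):
    R,_=cv2.Rodrigues(np.array(c["rvec"],float));t=np.array(c["tvec"],float)
    z=c["z_map"].astype(float);v,u=np.mgrid[:z.shape[0],:z.shape[1]]
    P=np.stack([(u-c["cx"])/c["fx"]*z,(v-c["cy"])/c["fy"]*z,z],-1)
    W=(P-t)@R; W[z==0]=np.nan
    return W
def proj(c,p):
    q,_=cv2.projectPoints(np.atleast_2d(np.array(p,float)),np.array(c["rvec"],float),np.array(c["tvec"],float),np.array([[c["fx"],0,c["cx"]],[0,c["fy"],c["cy"]],[0,0,1]]),None);return q[:,0]
def load(n): return pickle.load(open(f"pics/{n}.pkl","rb"))
E
python3 - <<'E'
from h import *
s=cloud(load("scene0"));t=cloud(load("top0"))
for n,W,pts in [("top",t,[(280,223),(309,204),(289,203),(275,186),(279,182),(284,190),(295,215)]),("scene",s,[(299,249),(304,251),(241,224),(259,196),(286,188),(278,192),(260,212),(307,214)])]:
    for u,v in pts: print(n,u,v,np.round(np.nanmedian(W[v-1:v+2,u-1:u+2].reshape(-1,3),0),3))
E
```

```text
top 280 223 [0.5   0.006 0.125]
top 309 204 [ 0.564 -0.091  0.121]
top 289 203 [ 0.559 -0.024  0.163]
top 275 186 [0.601 0.018 0.225]
top 279 182 [0.612 0.006 0.23 ]
top 284 190 [ 0.594 -0.009  0.199]
top 295 215 [ 0.543 -0.046  0.02 ]
scene 299 249 [0.658 0.027 0.027]
scene 304 251 [0.669 0.033 0.027]
scene 241 224 [ 0.568 -0.085  0.123]
scene 259 196 [0.519 0.004 0.123]
scene 286 188 [0.624 0.005 0.235]
scene 278 192 [ 0.608 -0.004  0.215]
scene 260 212 [ 0.585 -0.04   0.15 ]
scene 307 214 [0.669 0.03  0.171]
```

```bash
python3 - <<'E'
from h import *
for n in ["top0","scene0"]:
    c=load(n);W=cloud(c).reshape(-1,3);col=c["color"].reshape(-1,3).astype(int)
    roi=(W[:,0]>.46)&(W[:,0]<.72)&(W[:,1]>-.14)&(W[:,1]<.07)
    P=W[roi];C=col[roi]
    m=(P[:,2]>.117)&(P[:,2]<.128)
    for q in P[m&(np.abs(P[:,0]-.535)+0<.07)]: print(n,np.round(q,3)) if 0 else None
    for nm,k in [("L",m&(P[:,0]<.53)&(P[:,1]>-.03)),("R",m&(P[:,1]<-.06))]:
        q=P[k];print(n,nm,len(q),q.mean(0).round(4),q.min(0).round(3),q.max(0).round(3))
    k=(P[:,2]>.022)&(P[:,2]<.034)&(C.sum(1)<150)&(P[:,0]>.62);q=P[k];print("table",len(q),q.mean(0).round(4),q.min(0).round(3),q.max(0).round(3)) if len(q) else 0
    # lower frame/lower outline
    k=(P[:,2]>.13)&(C.min(1)>90);q=P[k]
    # plane ransac for arm top
    best=None;rng=np.random.default_rng(0)
    for i in range(500):
        a=q[rng.choice(len(q),3,False)];nn=np.cross(a[1]-a[0],a[2]-a[0]);
        if np.linalg.norm(nn)<1e-6: continue
        nn/=np.linalg.norm(nn);d=np.abs((q-a[0])@nn)<.003
        if best is None or d.sum()>best.sum():best=d
    qq=q[best];u,s_,vt=np.linalg.svd(qq-qq.mean(0));nn=vt[2]*np.sign(vt[2][2])
    print("arm plane",len(q),best.sum(),qq.mean(0).round(4),nn.round(3),"tilt",np.arccos(nn[2]).round(3),"yaw",np.arctan2(-nn[1],-nn[0]).round(3), "zmax",qq[qq[:,2].argmax()].round(3))
E
```

```text
top0 L 58 [0.5134 0.0047 0.1223] [ 0.495 -0.024  0.117] [0.528 0.023 0.128]
top0 R 50 [ 0.5585 -0.0803  0.1225] [ 0.54  -0.094  0.117] [ 0.573 -0.061  0.128]
arm plane 536 338 [ 0.5821 -0.0113  0.186 ] [-0.696 -0.384  0.607] tilt 0.919 yaw 0.504 zmax [0.612 0.009 0.233]
scene0 L 65 [0.5171 0.0071 0.1226] [ 0.504 -0.019  0.117] [0.53  0.025 0.128]
scene0 R 106 [ 0.5675 -0.0824  0.1223] [ 0.551 -0.1    0.117] [ 0.581 -0.06   0.128]
table 63 [0.6579 0.0262 0.0277] [0.646 0.015 0.024] [0.669 0.038 0.031]
arm plane 638 257 [ 0.5916 -0.0177  0.1873] [-0.666 -0.423  0.614] tilt 0.909 yaw 0.566 zmax [0.619 0.006 0.236]
```

```bash
cat >> h.py <<'E'
H=np.array([.5400,-.0380]);YAW=.505
ex=np.array([np.cos(YAW),np.sin(YAW)]);ey=np.array([-ex[1],ex[0]])
def low(x,y,z): # articulator frame
    return np.r_[H+ex*(x+.060)+ey*y,z]
def up(x,y,z,th):
    a=x*np.cos(th)-z*np.sin(th);b=x*np.sin(th)+z*np.cos(th)
    return np.r_[H+ex*a+ey*y,.112+b]
E
python3 - <<'E'
from h import *
from station import ctrl
th=.915
for n,(x0,x1,y0,y1) in {"scene0":(225,330,170,280),"top0":(255,325,160,235)}.items():
    c=load(n);k=6 if n=="scene0" else 8;im=cv2.resize(c["color"][y0:y1,x0:x1,::-1].copy(),None,fx=k,fy=k,interpolation=cv2.INTER_CUBIC)
    def d(p,col,r=3):
        q=((proj(c,p)[0]-[x0,y0]+.5)*k).astype(int);cv2.circle(im,tuple(int(v) for v in q),r,col,-1)
    for s in(-1,1): d(low(-.06,.052*s,.125),(0,255,0),5)
    for a in np.linspace(0,6.28,24): d(low(.072+.015*np.cos(a),.015*np.sin(a),.028),(255,0,255))
    for x in (.09,.109,.128):
        for y in(-.023,0,.023): d(up(x,y,.005,th),(0,0,255))
    for a in np.linspace(0,6.28,16): d(up(.052+.009*np.cos(a),.009*np.sin(a),.012,th),(255,255,0),2)
    cv2.imwrite(f"pics/ov_{n}.png",im)
o=ctrl.get_obs()
from scipy.spatial.transform import Rotation as Ro
R=Ro.from_euler("xyz",o["eef_rot"]).as_matrix();print(R.round(3))
E
```

```text
[[-0.     0.905  0.425]
 [ 0.001  0.425 -0.905]
 [-1.     0.    -0.001]]
```

View pics/ov_scene0.png

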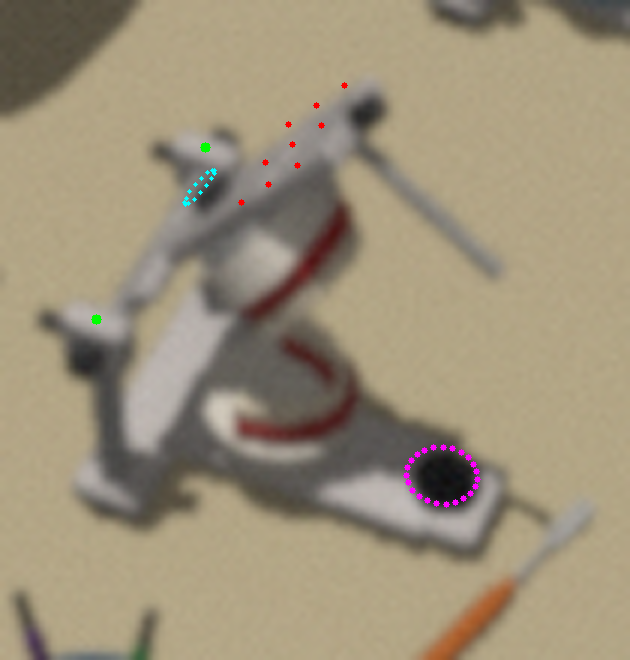

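View pics/ov_top0.png

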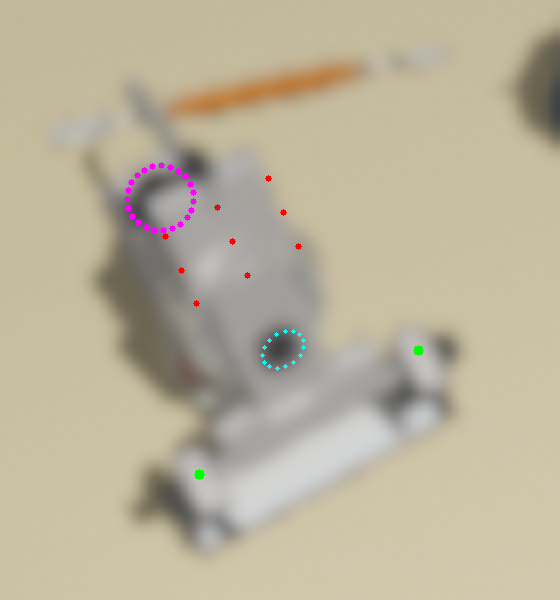

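```bash
python3 - <<'E'
from h import *
for n,(x0,y0,k) in {"scene0":(225,170,6),"top0":(255,160,8)}.items():
    c=load(n)
    for th in (.87,.915,.95):
        print(n,th,[((proj(c,up(.132,0,z,th))[0]-[x0,y0]+.5)*k).round(0).tolist() for z in (.006,-.084)], "mid",[((proj(c,up(x,0,.005,th))[0]-[x0,y0]+.5)*k).round(0).tolist() for x in (.128,.142)])
E
```

```text
scene0 0.87 [[337.0, 130.0], [500.0, 286.0]] mid [[332.0, 135.0], [355.0, 122.0]]
scene0 0.915 [[325.0, 119.0], [495.0, 273.0]] mid [[321.0, 125.0], [343.0, 111.0]]
scene0 0.95 [[316.0, 112.0], [491.0, 263.0]] mid [[312.0, 118.0], [333.0, 102.0]]
top0 0.87 [[209.0, 193.0], [129.0, 86.0]] mid [[211.0, 199.0], [199.0, 173.0]]
top0 0.915 [[215.0, 201.0], [131.0, 86.0]] mid [[217.0, 207.0], [206.0, 182.0]]
top0 0.95 [[220.0, 208.0], [132.0, 86.0]] mid [[222.0, 214.0], [211.0, 189.0]]
```

The overlay matches the table, posts, screw and pin tip in both views, with θ≈0.915. The tool's y axis already lies nearly along the arm. I'll close the gripper and travel high.

Request:
{"fn": "servo_tool", "kwargs": {
  "motion": [-45, 0, 0, 0, -90, 30, -16, -1, -95, 80, -44, -2, -95, 132, -72, -3, -95, 184, -101, -3.8, -95, 236, -130, -3.8, -95, 288, -158, -3.8, -95, 340, -187, -3.8, -95, 392, -215, -3.8, -95, 440, -242, -3.8, -95, 480, -264, -3.8, -95, 510, -280, -3.8, -95, 524, -288, -3.8, -95, 528, -290, -3.8, -95, 528, -290, -3.8],
  "gripper": 0,
  "force": 20
}}

```text
time_s: 2.02
ee_pos: [0.5881, -0.0118, 0.3005]
eef_rot: [-1.15, 1.571, -2.217]
force: [0.0, 0.0, 0.8]
grip_width: -0.0
```

```bash
cat > st.py <<'E'
from h import *
from station import ctrl
from scipy.spatial.transform import Rotation as Ro
o=ctrl.get_obs();R=Ro.from_euler("xyz",o["eef_rot"]).as_matrix();p=np.array(o["ee_pos"])
d=p[:2]-H
print("t",round(o["time_s"],2),"p",p.round(4),"F",np.round(o["force"],2),"M",np.round(o["moment"],2),"w",round(o["grip_width"],4))
print("along",(d@ex).round(4),"lat",(d@ey).round(4),"toolaxes y.ex",(R[:2,1]@ex).round(3),"z.ey",(R[:2,2]@ey).round(3),"downx",R[:,0].round(3),"q",np.round(o["qpos"],2))
E
python3 st.py; python3 - <<'E'
from h import *
from station import ctrl
for n in ("scene","wrist"):
    c=ctrl.camera(n);pickle.dump(c,open(f"pics/{n}1.pkl","wb"));cv2.imwrite(f"pics/{n}1.png",c["color"][:,:,::-1])
E
```

```text
t 2.02 p [ 0.5881 -0.0118  0.3005] F [0.01 0.02 0.78] M [-0.03 -0.03  0.04] w -0.0
along 0.0548 lat -0.0003 toolaxes y.ex 1.0 z.ey -1.0 downx [-0. -0. -1.] q [-0.08  0.34  1.25 -0.    1.55  0.98]
```

View pics/scene1.png

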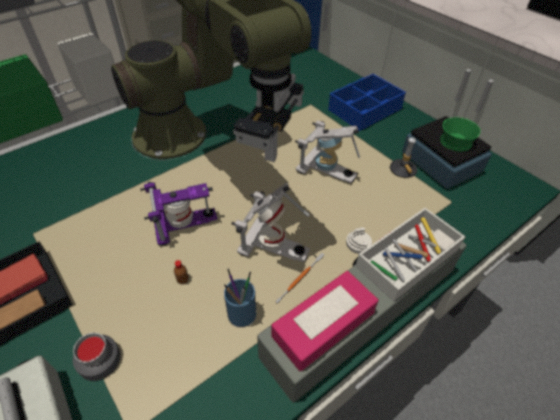

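View pics/wrist1.png

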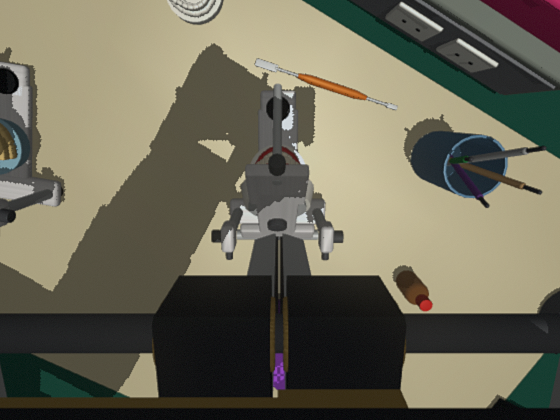

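The wrist view shows the arm centred under the closed fingers, around column 278. Next is a quick descent to just above the pad, then slow steps.

Request:
{"fn": "servo_tool", "kwargs": {
  "motion": [30, 0, 0, 0, 65, 0, 0, 0, 83, 0.5, 0, 0, 89, 1, 0, 0, 91.5, 1, 0, 0, 93, 1, 0, 0, 94, 1, 0, 0]
}}

```text
time_s: 3.0
ee_pos: [0.5895, -0.0106, 0.207]
eef_rot: [1.004, 1.57, -0.062]
force: [-0.1, 0.5, 0.5]
grip_width: 0.0005
```

```bash
python3 st.py; python3 - <<'E'
from h import *
from station import ctrl
for n in ("scene","wrist"):
    c=ctrl.camera(n);pickle.dump(c,open(f"pics/{n}2.pkl","wb"))
    cv2.imwrite(f"pics/{n}2.png",c["color"][:,:,::-1] if n=="wrist" else cv2.resize(c["color"][110:270,200:350,::-1],None,fx=4,fy=4,interpolation=cv2.INTER_CUBIC)[:600])
# planned rows
th=np.linspace(.915,0,40)
for i,a in enumerate(th): print(i,a.round(3),"along",(112*np.cos(a)-5*np.sin(a)-8).round(1),"z",(112+112*np.sin(a)+5*np.cos(a)).round(1)) if i%3==0 else 0
E
```

```text
t 3.0 p [ 0.5895 -0.0106  0.207 ] F [-0.07  0.47  0.48] M [0.01 0.01 0.05] w 0.0005
along 0.0566 lat 0.0001 toolaxes y.ex 1.0 z.ey -1.0 downx [ 0.001 -0.    -1.   ] q [-0.08  0.39  1.4   0.    1.35  0.99]
0 0.915 along 56.3 z 203.8
3 0.845 along 62.6 z 199.1
6 0.774 along 68.6 z 193.9
9 0.704 along 74.1 z 188.3
12 0.633 along 79.3 z 182.3
15 0.563 along 84.0 z 176.0
18 0.493 along 88.3 z 169.4
21 0.422 along 92.1 z 162.5
24 0.352 along 95.4 z 155.3
27 0.282 along 98.2 z 147.9
30 0.211 along 100.5 z 140.4
33 0.141 along 102.2 z 132.7
36 0.07 along 103.4 z 124.9
39 0.0 along 104.0 z 117.0
```

View pics/scene2.png

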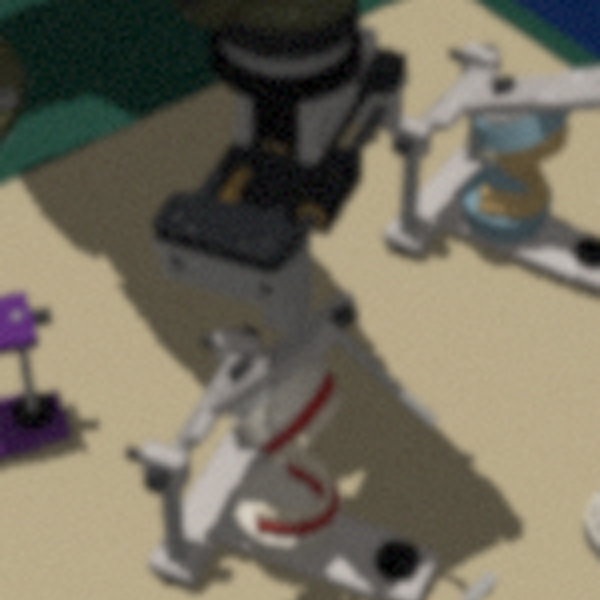

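View pics/wrist2.png

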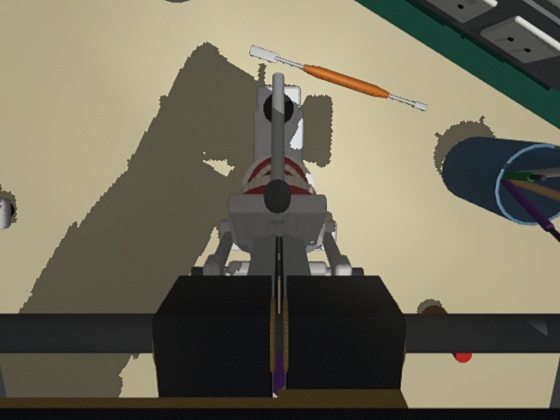

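Now the arc push begins, in small steps while I watch the force.

Request:
{"fn": "servo_tool", "kwargs": {
  "motion": [1.2, 0, 0, 0, 2.4, 0, 0, 0, 3.6, 0.6, 0, 0, 4.8, 2.2, 0, 0, 6.2, 4, 0, 0, 7.8, 6, 0, 0, 9.5, 8, 0, 0, 11.2, 10, 0, 0]
}}

```text
time_s: 4.1
ee_pos: [0.5982, -0.0057, 0.1951]
eef_rot: [0.737, 1.571, -0.329]
force: [0.3, -0.7, 2.2]
grip_width: 0.0005
```

```bash
python3 st.py; python3 - <<'E'
from h import *
from station import ctrl
n="wrist"
c=ctrl.camera(n);cv2.imwrite(f"pics/{n}3.png",c["color"][:,:,::-1])
E
```

```text
t 4.1 p [ 0.5982 -0.0057  0.1951] F [ 0.25 -0.66  2.24] M [-0.05 -0.08 -0.  ] w 0.0005
along 0.0666 lat 0.0001 toolaxes y.ex 1.0 z.ey -1.0 downx [ 0. -0. -1.] q [-0.07  0.42  1.39 -0.    1.34  1.  ]
```

View pics/wrist3.png

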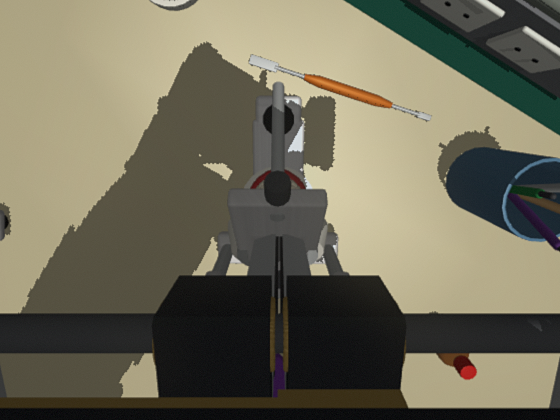

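Request:
{"fn": "servo_tool", "kwargs": {
  "motion": [1.2, 1.8, 0, 0, 3.1, 3.7, 0, 0, 4.9, 5.5, 0, 0, 6.8, 7.3, 0, 0, 8.8, 9.1, 0, 0, 10.8, 10.8, 0, 0, 12.8, 12.5, 0, 0, 14.9, 14.1, 0, 0, 17, 15.7, 0, 0, 19.1, 17.2, 0, 0, 21.3, 18.7, 0, 0, 23.5, 20.1, 0, 0, 25.7, 21.5, 0, 0]
}}

```text
time_s: 5.78
ee_pos: [0.6169, 0.0047, 0.1694]
eef_rot: [-1.823, 1.571, -2.889]
force: [-1.3, -0.5, 1.2]
grip_width: 0.0008
```

```bash
python3 st.py; python3 - <<'E'
from h import *
from station import ctrl
n="wrist"
c=ctrl.camera(n);cv2.imwrite(f"pics/{n}4.png",c["color"][:,:,::-1])
c=ctrl.camera("scene");cv2.imwrite(f"pics/scene4.png",cv2.resize(c["color"][150:290,200:350,::-1],None,fx=4,fy=4,interpolation=cv2.INTER_CUBIC))
E
```

```text
t 5.78 p [0.6169 0.0047 0.1694] F [-1.28 -0.47  1.2 ] M [-0.18  0.08 -0.03] w 0.0008
along 0.088 lat 0.0002 toolaxes y.ex 1.0 z.ey -1.0 downx [-0. -0. -1.] q [-0.05  0.48  1.36 -0.    1.3   1.01]
```

View pics/wrist4.png

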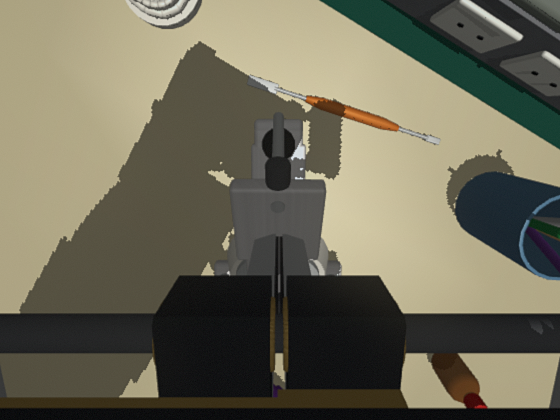

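View pics/scene4.png

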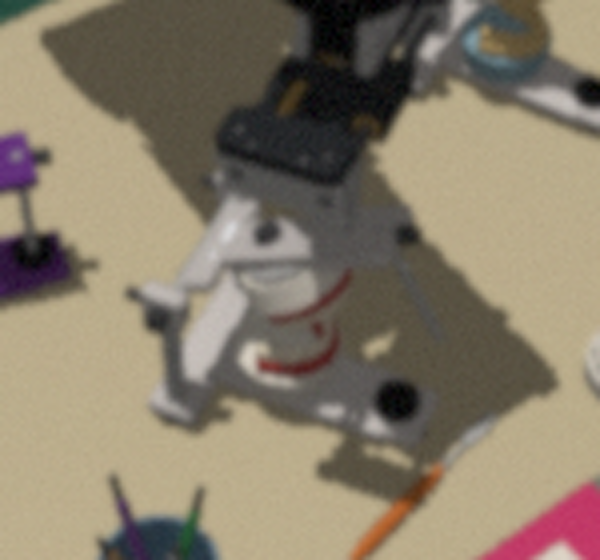

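Request:
{"fn": "servo_tool", "kwargs": {
  "motion": [2.3, 1.3, 0, 0, 4.6, 2.6, 0, 0, 6.9, 3.9, 0, 0, 9.3, 5.1, 0, 0, 11.7, 6.2, 0, 0, 14.1, 7.2, 0, 0, 16.5, 8.2, 0, 0, 19, 9.2, 0, 0, 21.5, 10, 0, 0, 24, 10.9, 0, 0, 26.5, 11.6, 0, 0, 29, 12.3, 0, 0, 31.6, 13, 0, 0]
}}

```text
time_s: 7.5
ee_pos: [0.6283, 0.011, 0.1378]
eef_rot: [0.788, 1.571, -0.277]
force: [-0.2, -0.8, 1.1]
grip_width: 0.0005
```

```bash
python3 st.py; python3 - <<'E'
from h import *
from station import ctrl
n="wrist"
c=ctrl.camera(n);cv2.imwrite(f"pics/{n}5.png",c["color"][:,:,::-1])
E
```

```text
t 7.5 p [0.6283 0.011  0.1378] F [-0.23 -0.76  1.1 ] M [-0.14  0.11  0.01] w 0.0005
along 0.101 lat 0.0002 toolaxes y.ex 1.0 z.ey -1.0 downx [ 0. -0. -1.] q [-0.04  0.53  1.36 -0.    1.25  1.02]
```

View pics/wrist5.png

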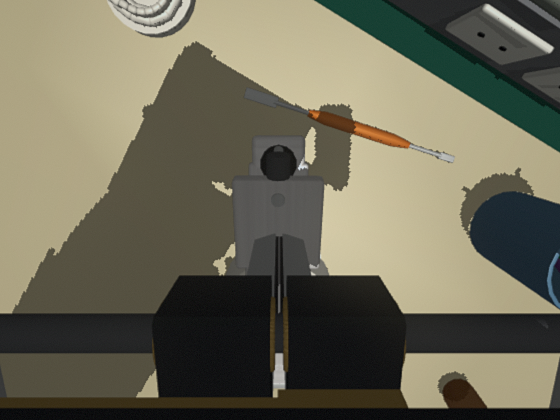

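Request:
{"fn": "servo_tool", "kwargs": {
  "motion": [2.4, 0.6, 0, 0, 4.8, 1.2, 0, 0, 7.2, 1.6, 0, 0, 9.6, 2, 0, 0, 11.8, 2.3, 0, 0, 13.8, 2.5, 0, 0, 15.2, 2.7, 0, 0, 16.2, 2.8, 0, 0, 17, 2.9, 0, 0]
}}

```text
time_s: 8.68
ee_pos: [0.6308, 0.0124, 0.1209]
eef_rot: [-2.668, 1.571, 2.549]
force: [-0.2, -0.6, 1.2]
grip_width: 0.0002
```

```bash
python3 st.py; python3 - <<'E'
from h import *
from station import ctrl
c=ctrl.camera("scene");cv2.imwrite(f"pics/scene6.png",cv2.resize(c["color"][150:290,200:350,::-1],None,fx=4,fy=4,interpolation=cv2.INTER_CUBIC))
E
```

```text
t 8.68 p [0.6308 0.0124 0.1209] F [-0.16 -0.58  1.18] M [-0.08  0.15 -0.  ] w 0.0002
along 0.1038 lat 0.0002 toolaxes y.ex 1.0 z.ey -1.0 downx [-0.  0. -1.] q [-0.04  0.55  1.36  0.    1.22  1.03]
```

View pics/scene6.png

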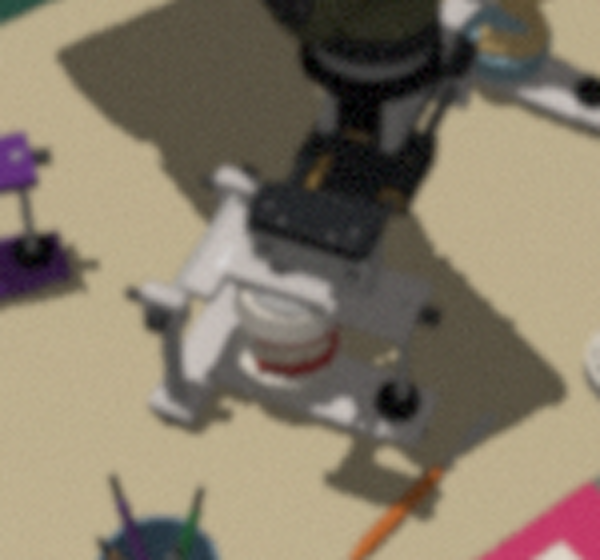

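Request:
{"fn": "servo_tool", "kwargs": {
  "motion": [0.5, 0.1, 0, 0, 1, 0.1, 0, 0, 1.5, 0.1, 0, 0, 2, 0.2, 0, 0, 2.5, 0.2, 0, 0, 3, 0.2, 0, 0]
}}

```text
time_s: 9.48
ee_pos: [0.631, 0.0125, 0.1179]
eef_rot: [1.376, 1.571, 0.31]
force: [-0.4, -0.1, 1.1]
grip_width: 0.0006
```

Request:
{"fn": "servo_tool", "kwargs": {
  "motion": [0.3, 0, 0, 0, 0.6, 0, 0, 0, 0.6, 0, 0, 0]
}}

```text
time_s: 9.85
ee_pos: [0.631, 0.0125, 0.1173]
eef_rot: [1.293, 1.571, 0.228]
force: [-0.4, 0.6, 0.9]
grip_width: 0.0005
```

Request:
{"fn": "servo_tool", "kwargs": {
  "motion": [0.2, 0, 0, 0, 0.4, 0, 0, 0, 0.4, 0, 0, 0]
}}

```text
time_s: 10.22
ee_pos: [0.631, 0.0125, 0.1173]
eef_rot: [1.133, 1.57, 0.068]
force: [-1.2, 0.2, 4.7]
grip_width: 0.0005
```

Request:
{"fn": "servo_tool", "kwargs": {
  "motion": [0.1, 0, 0, 0, 0.1, 0, 0, 0]
}}

```text
time_s: 10.48
ee_pos: [0.6311, 0.0125, 0.1173]
eef_rot: [1.101, 1.57, 0.036]
force: [-2.2, 0.4, 6.1]
grip_width: -0.0
```

```bash
python3 st.py; python3 - <<'E'
from h import *
from station import ctrl
c=ctrl.camera("scene");cv2.imwrite(f"pics/scene7.png",cv2.resize(c["color"][150:290,200:350,::-1],None,fx=4,fy=4,interpolation=cv2.INTER_CUBIC))
E
```

```text
t 10.47 p [0.6311 0.0125 0.1173] F [-2.16  0.43  6.1 ] M [0.1  0.33 0.01] w -0.0
along 0.1041 lat 0.0001 toolaxes y.ex 1.0 z.ey -1.0 downx [ 0.  0. -1.] q [-0.04  0.56  1.37  0.    1.22  1.03]
```

View pics/scene7.png

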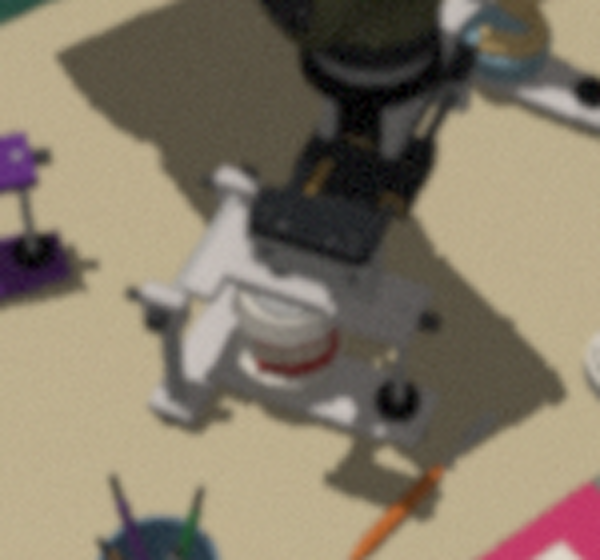

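At z = 0.1173 the tip no longer sinks and the force rises to 6 N, so this is the hard stop. I'll withdraw straight up, gently at first.

Request:
{"fn": "servo_tool", "kwargs": {
  "motion": [-0.5, 0, 0, 0, -2, 0, 0, 0, -6, 0, 0, 0, -16, 0, 0, 0, -36, 0, 0, 0, -70, 0, 0, 0, -110, 0, 0, 0, -140, 0, 0, 0, -150, -30, 0, 0, -150, -80, 0, 0, -150, -130, 0, 0, -150, -180, 0, 0, -150, -220, 0, 0, -150, -240, 0, 0, -150, -240, 0, 0]
}}

```text
time_s: 12.4
ee_pos: [0.4209, -0.104, 0.2675]
eef_rot: [0.81, 1.57, -0.256]
force: [-0.2, -0.4, -0.1]
grip_width: 0.0002
```

```bash
python3 st.py; python3 - <<'E'
from h import *
from station import ctrl
for n in("scene","top"):
    c=ctrl.camera(n);pickle.dump(c,open(f"pics/{n}8.pkl","wb"));cv2.imwrite(f"pics/{n}8.png",c["color"][:,:,::-1])
    W=cloud(c).reshape(-1,3);col=c["color"].reshape(-1,3).astype(int)
    d=W[:,:2]-H;a=d@ex;b=d@ey
    k=(a>.085)&(a<.126)&(abs(b)<.02)&(W[:,2]>.08)&(W[:,2]<.2);q=W[k]
    A=np.c_[a[k],b[k],np.ones(k.sum())];s=np.linalg.lstsq(A,q[:,2],rcond=None)[0]
    print(n,"pad n",k.sum(),"z med",np.median(q[:,2]).round(4),"slope",s.round(3))
    for nm,k in [("L",(abs(a)<.03)&(b>.035)&(b<.075)),("R",(abs(a)<.03)&(b<-.035)&(b>-.075))]:
        k&=(W[:,2]>.117)&(W[:,2]<.128);print(nm,W[k].mean(0).round(4))
    k=(W[:,2]>.022)&(W[:,2]<.034)&(col.sum(1)<150)&(abs(a-.132)<.03)&(abs(b)<.03);print("table",k.sum(),W[k].mean(0).round(4))
im=cv2.imread("pics/scene8.png")[150:290,200:350];cv2.imwrite("pics/scene8c.png",cv2.resize(im,None,fx=4,fy=4,interpolation=cv2.INTER_CUBIC))
E
```

```text
t 12.4 p [ 0.4209 -0.104   0.2675] F [-0.16 -0.37 -0.15] M [-0.   -0.01  0.01] w 0.0002
along -0.1362 lat -0.0001 toolaxes y.ex 1.0 z.ey -1.0 downx [ 0.001 -0.    -1.   ] q [-0.33 -0.01  1.73  0.    1.42  0.74]
scene pad n 235 z med 0.1167 slope [0.195 0.167 0.095]
L [0.5179 0.0076 0.1219]
R [ 0.5685 -0.0847  0.1217]
table 68 [0.6596 0.0245 0.0279]
top pad n 140 z med 0.1167 slope [0.018 0.009 0.115]
L [0.5123 0.008  0.1223]
R [ 0.5611 -0.0844  0.1228]
table 0 [nan nan nan]<stdin>:12: RuntimeWarning: Mean of empty slice.
  ret = um.true_divide(
```

View pics/scene8c.png

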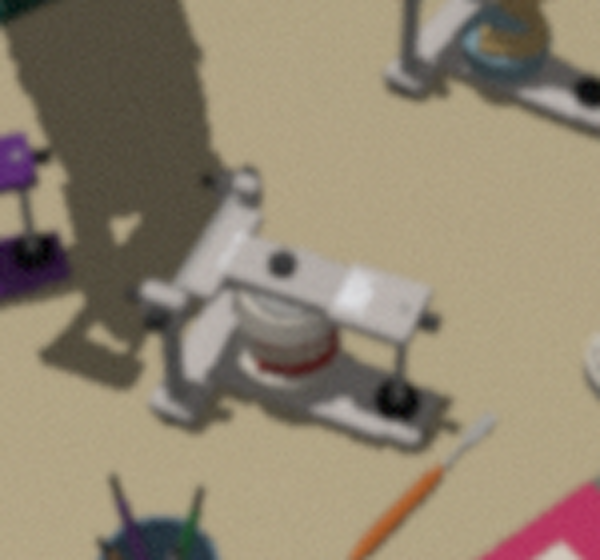

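View pics/scene8.png

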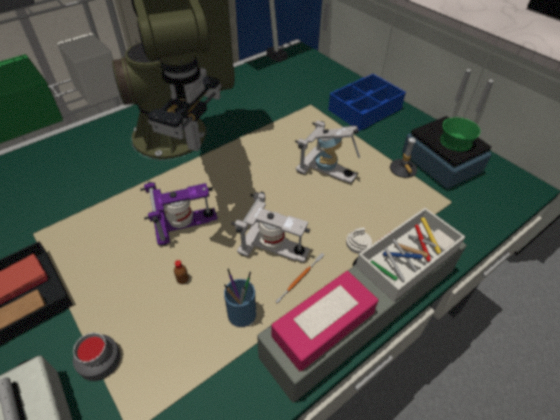

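The arm is level with the pad at 0.117 m, the pin is on the black table, and the posts are where they were. I'm handing in.

```bash
python3 -c "
from station import ctrl
print(ctrl.hand_in())"
```

```text
the job is handed in; nothing more can be done
None
```

I closed the articulator with the red wax dentures by pushing its front pad down along the arm's arc with the closed fingertips. I then lifted straight off and handed in at about 12.5 s.

- **Closing:** The push stayed at about 1–2 N until the last step. At the hard stop the tip stayed at z = 0.1173 m while the force rose to about 6 N, the highest I read.
- **Closed position:** Both cameras put the pad at 0.117 m, which is the given closed height. The picture shows the pin standing on the black table.
- **Nothing else moved, as far as I checked:** Most of the post positions match the start to within 2–4 mm, which is about the measurement noise. The other objects look unmoved in the final scene picture, but I did not measure them.
- **Disagreements:** A plane fit to the pad was level in the top view (slope 0.02) but tilted in the scene view (0.195). I put that down to edge pixels in the scene view, because the pad heights and the pictures agree. The table reading shifted about 2 mm, probably because the pin now hides part of it. The top camera could not see the table in the final check.

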